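# Clamp the mended panel: T-bolt into the slot, turn square, tighten

### The job

The small mended wooden panel under the hinged clamp bar has to be pressed while its glue sets. Lift the T-bolt out of its wooden stand by the black knob, lower its head lengthwise through the slot of the metal base plate in front of the bar's open fork, and slide it along the slot until its shank is fully home in the fork. Then turn the knob clockwise: the head swings square across the slot, under its lips, and the knob screws down until the bar presses firmly on the panel, about an eighth of a turn beyond the first bite. Feel your way gently: do not ram the bolt into plate or bar, do not crush or shift the panel, and leave the other things where they are.

Things in the scene. Friction and masses are not known exactly. Their poses are not given: they have to be found in the camera images.
- t_bolt: steel T-bolt, hanging upright in the wooden stand by the knob screwed on it; 0.16 kg. Origin: centre of the T head's underside; z up the shank. Head 26 mm long (x), 14.6 wide (y), 7 thick, same after half a turn; two opposite corners are rounded, so in the slot it turns clockwise from above and its square corners stop it about 100 degrees on. Shank 10 mm thick
- knob_grip (a point): middle of the knob's round black lobed grip, on the bolt's axis: 36 mm across, 24 mm tall; grasp it from above, any direction. Under it an 18 mm neck, then a steel flange 38 mm across, its underside 24 mm below this point and 40 to 41.4 mm above the head's underside at the start. z up the axis
- knob_flange (a point): centre of the underside of the knob's flange. Right-hand quick thread: a full clockwise turn draws the flange 8 mm toward the head. The thread is stiff (0.05 N m), so turning the knob turns the whole bolt until the slot stops its head; from then on the knob screws down, 2 to 3.5 rad until it bites (flange on the bar, head up against the lips)
- clamp_base: grey metal plate with a T-slot, fixed on the table, 300 x 104 x 24 mm. Origin: centre of its underside; x along the slot from the free loading end (-x) to the bar's heel (+x). Slot on y = 0: mouth 17 mm wide, chamfered 1.5 mm; lips from z = 18 to 24 mm; under them an undercut 28 mm wide, z = 8.5 to 18 mm. Slot closed at both ends, open from above from x = -144 to -31 mm
- clamp_bar: grey metal bar, 40 mm wide, 10 thick, hinged at the plate's heel, resting with a round cork pad on the panel. Origin on the hinge pin, 135 mm along x and 43 mm above the plate's origin. It points to the plate's -x and ends in a fork over the slot: 12 mm wide, open to -x, flared tips at plate x = -31 mm, closed end at +5 mm. The knob's flange bears on its top
- fork_seat (a point): on the bar's top, 48 mm over the table, above the plate's origin: where the bolt's axis stands when its shank is home in the fork. x from fork to hinge. After the bite each radian more of the knob adds about 80 N on the panel: 25 to 120 N is right, 60 best (a knob moment of about 0.17 N m); over 0.25 N m can be too much
- panel: mended wooden panel, 88 x 92 x 10 mm, lying loose across the slot on the base plate under the cork pad; origin: centre of its underside
- bolt_stand: light wooden block, 64 x 130 x 50 mm, fixed to the table, with two rectangular holes 31 x 20 mm, 46 mm deep, at y = +30 mm (the T-bolt hangs here, its head along x, its flange on the block's top, 50 mm over the table) and y = -30 mm (empty); origin: centre of its underside
- pot_small: white sample pot with lid, 27 mm wide, 33 mm tall, origin under its centre; leave it alone
- loupe: red folding loupe, 36 x 52 x 14 mm, lying; origin under its centre; leave it alone
- cap: white bottle cap, 30 mm wide, 13 mm tall, origin under its centre; leave it alone
- end_clip: black moulded end piece, 24 x 36 x 19 mm, origin under its centre; leave it alone
- pot_tall: white sample pot with lid, 32 mm wide, 62 mm tall, origin under its centre; leave it alone
- pot_wide: white sample pot with lid, 38 mm wide, 58 mm tall, origin under its centre; leave it alone
Things that resemble listed ones, but are neither listed nor needed, are in the scene too. Leave any green, orange or pink look-alike of the t_bolt alone.

How it is judged:
On the way, in this order (a step that is already met when the one before it is completed fails the run):
1. the bolt's head is in the slot, lengthwise, below the mouth and in front of the fork (z of t_bolt in the frame of clamp_base between 0.005 and 0.0135 m and y of t_bolt in the frame of clamp_base between -0.005 and 0.005 m and x of t_bolt in the frame of clamp_base between -0.14 and -0.02 m and angle between the x axis of t_bolt and the x axis of clamp_base, either way round below 0.4 rad), for 0.1 s.
2. the bolt has been slid along the slot, its shank in the fork within 8 mm of its home (z of t_bolt in the frame of clamp_base between 0.005 and 0.0135 m and y of t_bolt in the frame of clamp_base between -0.005 and 0.005 m and x of t_bolt in the frame of clamp_base between -0.008 and 0.006 m), for 0.1 s.
At the end, for the whole second after the job is handed in: the T-bolt is at rest, upright within 7 degrees, its head below the slot's lips and across the slot (within 27 degrees of square), its shank in the fork within 8 mm of its home, and the tightened knob holds the bar on the panel with 25 to 120 N, with the panel within 8 mm of where it lay (all of step 2 and angle between the x axis of t_bolt and the x axis of clamp_base, either way round above 1.1 rad and angle between t_bolt's own z axis and vertical below 0.12 rad and contact force between t_bolt and clamp_bar above 8 N and contact force between clamp_bar and panel between 25 and 120 N and distance of panel from where it was at the start of the episode below 0.008 m and linear speed of t_bolt below 0.02 m/s); the robot touches nothing.
It fails at once if the panel is crushed: the bar presses on it with over 130 N (contact force between clamp_bar and panel above 130 N).
It fails at once if the bolt is rammed: before its head is across the slot it presses on the plate or bar with over 40 N (contact force between t_bolt and clamp_base above 40 N and angle between the x axis of t_bolt and the x axis of clamp_base, either way round below 0.9 rad).
It fails at once if the panel is shifted by over 12 mm (distance of panel from where it was at the start of the episode above 0.012 m).
It fails at once if one of the other loose things is shifted by over 30 mm (distance of any of pot_small, loupe, cap, end_clip, pot_tall, pot_wide from where it was at the start of the episode above 0.03 m).
It also fails if it takes over 70 s, if anything falls off the work surface, if the arm or the gripper's body presses on something with over 40 N, if the wrist force passes 120 N, or if a joint passes its speed limit or range.

### The arm

A 6-joint arm with a two-finger parallel gripper is mounted at the origin on a cart in front of the work surface, level with it; the furniture and walls round the work are solid. World frame = base frame: x ahead of the robot, y to its left, z up, the work surface at z = 0. Lengths are in m, angles in rad, forces in N, time in s.
With the tool pointing down it reaches from about 0.3 to 0.775 m from the base axis. Payload 14.6 kg.
Tool frame: the origin (TCP) lies at the very end of the fingers, on their centre line; the grasp point (between the pads) lies 19 mm behind it; z points along the fingers, y is the line along which they close (so a half turn about z gives the same grasp; the last joint's range is limited). The gripper opens to 94 mm and grips with 3 to 60 N. Pads are 16 mm wide; open, the fingers measure 119 mm over their backs; the gripper's body (75 mm by 177 mm) begins 78 mm behind the grasp point.
Start: joints at [-1.385, 0.3, 1.521, -0, 1.321, -0.067], TCP at [0.138, -0.533, 0.174] pointing down, gripper open.
Joint ranges: [-3.03, 3.03], [-0.79, 2.21], [0.23, 2.52], [-1.04, 4.18], [0, 3.07], [-2.55, 2.55]. Speed limits (rad/s): [2.22, 2.22, 2.57, 3.14, 3.14, 3.14].

### API

Orientations are given as [roll, pitch, yaw] about the fixed x, y, z axes, in that order (R = Rz(yaw) Ry(pitch) Rx(roll)).
In Python, from station import ctrl gives the robot as it stands.
- The arm moves only by the shell command python3 -m pendant 'ROWS' [OPENING] [FORCE]. ROWS is JSON, a list of rows, each a list of 2 entries, a list of its own where there are three numbers: the shift along the world's x, y, z in cm, then the turn about the world's z in rad. A call has 1 to 20 rows; each row shifts and turns the commanded pose from where the row before left it; what a row does not reach is not made up. A row lasts 1/12 s, in which the tool goes at most 41.7 mm and 7.16 degrees, less where a joint would pass 70% of its speed; a pose out of reach is approached as far as the arm can. A call is refused whole if a number of a shift passes 4.17 or a number of a turn 0.125, either way. A call with a gripper value outside its range is refused whole. OPENING is the opening, from 0 (shut) to 1 (fully open), set as the call begins (- or left out, the last holds). The fingers move at their own pace and stop on an object; FORCE is the grip in N (left out, the last holds). Time passes only in rows, so rows that do not move let the fingers close. It gives the time, the measured TCP pose, the force, the opening and the grip force at its end, in the units of the state.
- ctrl.get_obs(): the state, without advancing time (a new reading comes with each control period).
- ctrl.camera(name): name is "scene" or "top" or "wrist"; returns a dict with "color" (384x512x3 uint8, red, green, blue), "intrinsics" (3x3 intrinsics, pixels), "k1" (the pictures are not rectified: a ray, as slopes to the right and down, at radius r is drawn at 1 + k1 r^2 times it, then the intrinsics apply), "camera_from_world" (4x4, takes a point from world to camera coordinates). Camera axes: x right, y down, z forward; pixel columns grow to the right and rows downward; lengths in m; the calibration is good to about 2 mm. A picture is of the moment at which its call begins. There is no depth.
- ctrl.hand_in(): hands the job in; it is judged then, once.
The state is a dict: "time_s": time; "qpos": joint angles; "joint_vel": joint speeds; "tau": joint torques, N m; "ee_pos": TCP position; "eef_rot": TCP orientation; "force": force on the tool from outside, world axes, zero at the start; "moment": the same for the moment, N m; "grip_width": finger opening in m; "grip_force": force on a finger pad.
Only numpy, scipy, OpenCV 4.12 (cv2) and the standard library are available. Lean on these libraries where they do the work, as an engineer would, in place of code of your own. Each camera call takes 0.05 s, during which the arm holds its last target. There are 200 camera calls.

## Working session

There is one attempt and no reset: what is moved stays moved. The work goes in short steps, Python scripts to look and compute and a shell command to move; the robot and the scene stay as the last step left them, time stands still between calls to the robot, and variables do not carry over. Pictures are saved under pics/ and viewed, at most 10 in all, crops included, and the job is handed in when it is done.

```bash
mkdir -p pics; ls; cat > h.py <<'E'
import numpy as np, cv2
from station import ctrl
def shot(n,f=None):
    d=ctrl.camera(n)
    np.savez(f'pics/{f or n}.npz',**{k:np.array(v) for k,v in d.items()})
    cv2.imwrite(f'pics/{f or n}.png',d['color'][:,:,::-1]); return d
def load(f): return dict(np.load(f'pics/{f}.npz'))
def ray(d,u,v):
    K=d['intrinsics'];k1=float(d['k1']);D=np.array([k1,0,0,0.])
    p=cv2.undistortPoints(np.array([[[u,v]]],float),K,D)[0,0]
    M=d['camera_from_world'];R=M[:3,:3];c=-R.T@M[:3,3]
    return c,R.T@np.array([p[0],p[1],1])
def onz(d,u,v,z):
    c,r=ray(d,u,v); return c+r*(z-c[2])/r[2]
def proj(d,P):
    M=d['camera_from_world'];return cv2.projectPoints(np.array(P,float).reshape(-1,3),cv2.Rodrigues(M[:3,:3])[0],M[:3,3],d['intrinsics'],np.array([float(d['k1']),0,0,0]))[0][:,0]
E
python3 - <<'E'
from h import *
a=shot('scene');b=shot('top')
for d in(a,b):
    M=d['camera_from_world'];print(-M[:3,:3].T@M[:3,3],d['intrinsics'][0,0],d['k1'])
im=np.hstack([a['color'],b['color']])[:,:,::-1]
cv2.imwrite('pics/both.png',cv2.resize(np.vstack([a['color'],b['color']])[:,:,::-1],None,fx=.78,fy=.78))
print(ctrl.get_obs())
E
```

```text
pics
[0.25773006 0.58146254 0.6232972 ] 372.6019956846766 -0.07658044252891226
[ 0.42880375 -0.05424551  1.53881367] 497.6796105679235 -0.14005531141946523
{'time_s': 0.1, 'qpos': array([-1.38460943e+00,  3.00427064e-01,  1.52150801e+00,  2.27358603e-05,
        1.32066068e+00, -6.65970119e-02]), 'joint_vel': array([-0.00032968, -0.00082504, -0.00167231,  0.000786  , -0.00020814,
        0.00022603]), 'tau': array([ 1.45580070e-03, -5.32646549e+01, -3.53282619e+01,  7.10033672e-02,
        2.34873604e-02, -6.36949471e-05]), 'ee_pos': array([ 0.13751357, -0.53227093,  0.1731414 ]), 'eef_rot': array([-3.14059325e+00, -8.87275528e-05,  2.52778225e-01]), 'force': array([0.43796195, 0.93144653, 0.99540751]), 'moment': array([-0.02782156,  0.01020366,  0.02075451]), 'grip_force': 0.0, 'grip_width': 0.09391266401092518}
```

View pics/scene.png

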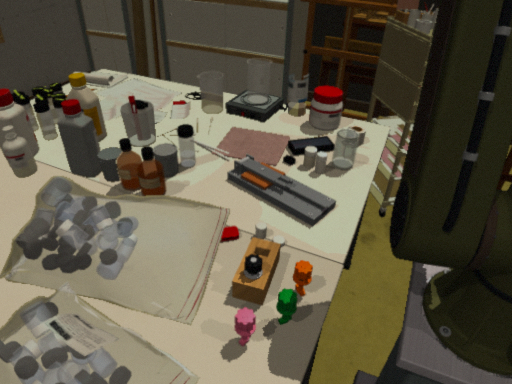

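View pics/top.png

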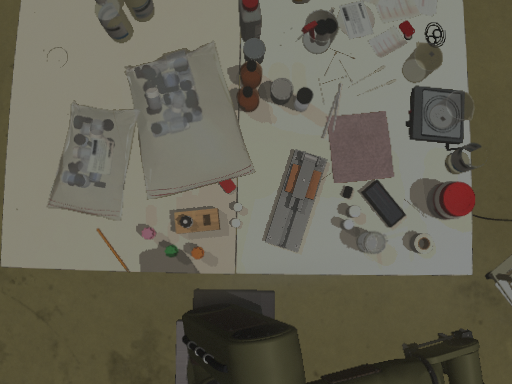

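The top view shows the T-bolt candidates: black knob at (185,222), and pink (148,233), green (171,250) and orange (197,252) look-alikes. I choose the black knob, which sits in the stand. The base plate runs from (280,248), the near free end, to (312,152), the heel. Next is a close crop to check.

```bash
python3 - <<'E'
from h import *
d=load('top');c=d['color'][:,:,::-1]
A=cv2.resize(c[195:265,135:255],(720,420),interpolation=cv2.INTER_CUBIC)
B=cv2.resize(c[140:260,250:340],(450,600),interpolation=cv2.INTER_CUBIC)
cv2.imwrite('pics/A.png',A);cv2.imwrite('pics/B.png',B)
for u,v,z in[(185,222,.08),(194,220,.05),(280,248,.024),(312,152,.024)]:print(u,v,onz(d,u,v,z))
E
```

```text
185 222 [0.45003419 0.12660618 0.08      ]
194 220 [0.45698078 0.10349471 0.05      ]
280 248 [ 0.37730615 -0.15653733  0.024     ]
312 152 [ 0.67328463 -0.25171984  0.024     ]
```

View pics/A.png

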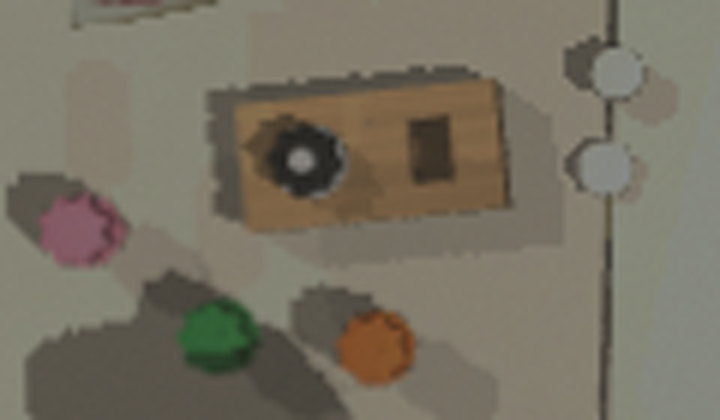

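View pics/B.png

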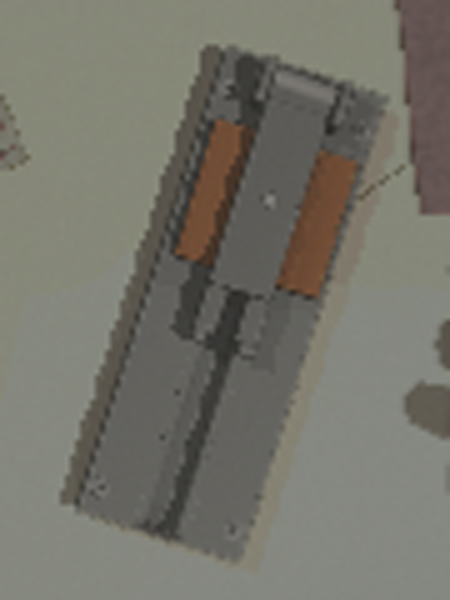

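The crops confirm the black knob, with its metal flange, at crop A (300,158); the stand's top corners are (237,103), (497,80), (510,207) and (247,232). Crop B shows the plate corners (80,508), (240,565), (388,95) and (225,48), and the slot running from (160,530) to the fork at about (225,330).

```bash
python3 - <<'E'
from h import *
d=load('top')
f=lambda u,v,s,x,y,z:onz(d,(u+.5)/s-.5+x,(v+.5)/s-.5+y,z)
S=np.array([f(u,v,6,135,195,.05) for u,v in[(237,103),(497,80),(510,207),(247,232)]])
y=(S[0]+S[3]-S[1]-S[2])/2;sy=np.arctan2(y[1],y[0])-np.pi/2
print('stand',S.mean(0),sy,np.linalg.norm(y), 'hole',S.mean(0)[:2]+.03*y[:2]/np.linalg.norm(y))
print('knob',f(301,158,6,135,195,.086))
P=np.array([f(u,v,5,250,140,.024) for u,v in[(80,508),(240,565),(388,95),(225,48)]])
x=(P[2]+P[3]-P[0]-P[1])/2;print('plate',P.mean(0),np.arctan2(x[1],x[0]),np.linalg.norm(x),np.linalg.norm(P[0]-P[1]))
o=ctrl.get_obs();print(o['ee_pos'],o['eef_rot'])
M=ctrl.camera('wrist')['camera_from_world'];c=-M[:3,:3].T@M[:3,3];print(c-o['ee_pos'],M[2,:3])
E
```

```text
stand [0.45565497 0.09544426 0.05      ] 0.11089810751869766 0.13108989627641038 hole [0.45233484 0.12525997]
knob [0.45308944 0.12667756 0.086     ]
plate [ 0.52398217 -0.20488532  0.024     ] -0.29472655168329603 0.29953608337027976 0.10317779858560829
[ 0.13751357 -0.53227093  0.1731414 ] [-3.14059325e+00 -8.87275528e-05  2.52778225e-01]
[0.0663634  0.01829244 0.21085745] [-0.23272472 -0.05851945 -0.97078045]
```

```bash
python3 -m pendant '[[[1.57,3.3,0],0.078],[[1.57,3.3,0],0.078],[[1.57,3.3,0],0.078],[[1.57,3.3,0],0.078],[[1.57,3.3,0],0.078],[[1.57,3.3,0],0.078],[[1.57,3.3,0],0.078],[[1.57,3.3,0],0.078],[[1.57,3.3,0],0.078],[[1.57,3.3,0],0.078],[[1.57,3.3,0],0.078],[[1.57,3.3,0],0.078],[[1.57,3.3,0],0.078],[[1.57,3.3,0],0.078],[[1.57,3.3,0],0.078],[[1.57,3.3,0],0.078],[[1.57,3.3,0],0.078],[[1.57,3.3,0],0.078],[[1.57,3.3,0],0.078],[[1.57,3.3,0],0.078]]' 0.62 20
python3 - <<'E'
from h import *
d=shot('wrist','w1');print(proj(d,[[.4525,.126,.086],[.4525,.126,.05]]))
E
```

```text
time_s: 1.82
ee_pos: [0.4518, 0.1295, 0.1735]
eef_rot: [-3.141, 0.0, 1.817]
force: [0.1, -0.2, 0.5]
grip_width: 0.058
grip_force: 0.0
[[256.1707192  185.93902499]
 [256.14146585 178.9963502 ]]
```

View pics/w1.png

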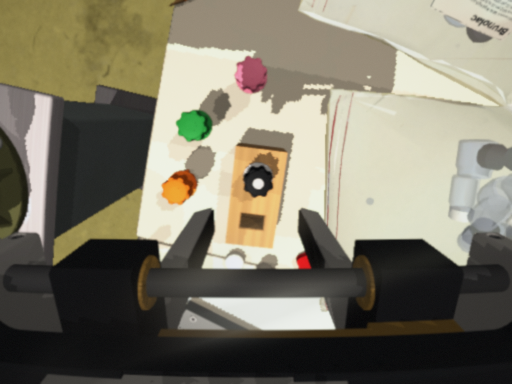

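The wrist view shows the knob's centre at (259,183) and the stand corners (236,145), (287,150), (276,247), (227,242).

```bash
python3 - <<'E'
from h import *
d=load('w1');g=cv2.cvtColor(d['color'],cv2.COLOR_RGB2HSV)
m=((g[:,:,2]<60)).astype(np.uint8);m[:, :235]=0;m[:,285:]=0;m[:160]=0;m[205:]=0
n,l,s,c=cv2.connectedComponentsWithStats(m);i=1+s[1:,4].argmax();print(s[i],c[i])
for p in[(259,183),tuple(c[i])]:print(onz(d,*p,.086),onz(d,*p,.074))
S=np.array([onz(d,u,v,.05) for u,v in[(236,145),(287,150),(276,247),(227,242)]])
y=(S[0]+S[1]-S[2]-S[3])/2;n=np.linalg.norm(y);print(np.arctan2(y[1],y[0])-np.pi/2,n,S.mean(0)+.03*y/n)
print(ctrl.get_obs()['ee_pos'])
E
```

```text
[244 166  28  30 508] [257.89173228 179.86023622]
[0.45475002 0.13006429 0.086     ] [0.45557903 0.1273353  0.074     ]
[0.45266156 0.13325965 0.086     ] [0.45340658 0.13065917 0.074     ]
0.14747817561652643 0.1294671807870386 [0.45443598 0.13140333 0.05      ]
[0.45353693 0.13341325 0.1732714 ]
```

```bash
python3 -m pendant '[[[0.15,0.1,-1.5],0],[[0,0,-1.5],0],[[0,0,-1.5],0],[[0,0,-1.5],0],[[0,0,-1.5],0],[[0,0,0],0],[[0,0,0],0]]'
python3 - <<'E'
from h import *
d=shot('wrist','w2');o=ctrl.get_obs();print(o['ee_pos'],o['eef_rot']);p=o['ee_pos']
cv2.imwrite('pics/w2c.png',cv2.resize(d['color'][100:300,130:380,::-1],None,fx=2.4,fy=2.4))
print(proj(d,[[p[0],p[1],.086],[.4535,.128,.086]]))
E
```

```text
time_s: 2.45
ee_pos: [0.4528, 0.1284, 0.0985]
eef_rot: [-3.14, -0.0, 1.813]
force: [0.4, 0.0, 0.0]
grip_width: 0.0584
grip_force: 0.0
[0.45325247 0.12849669 0.09923294] [ 3.14137666e+00 -5.86914531e-07  1.81273038e+00]
[[257.14554707 203.11181747]
 [257.28705243 203.71634505]]
```

View pics/w2c.png

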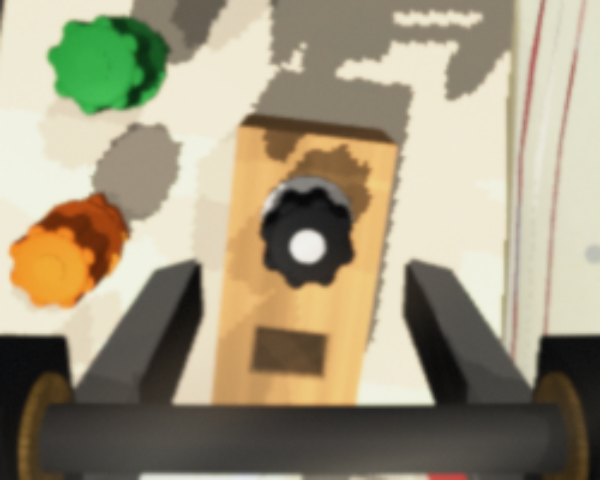

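The crop puts the knob's centre at (307,246), which is full-image (257.9,202.5), within 1 mm of the prediction. I go down and grip.

```bash
python3 -m pendant '[[[0,0,-1.2],0],[[0,0,-1.2],0],[[0,0,-1.2],0],[[0,0,-0.4],0],[[0,0,0],0],[[0,0,0],0]]'
python3 -m pendant '[[[0,0,0],0],[[0,0,0],0],[[0,0,0],0],[[0,0,0],0],[[0,0,0],0]]' 0.2 30
python3 - <<'E'
from h import *
d=load('w2');h=cv2.cvtColor(d['color'],cv2.COLOR_RGB2HSV)
E=[]
for v in range(165,200,2):
    r=((h[v,:,0]>8)&(h[v,:,0]<24)&(h[v,:,1]>90)&(h[v,:,2]>110)); r[:210]=0;r[310:]=0
    u=np.where(r)[0]
    E.append([*onz(d,u[0]-.5,v,.05)[:2],*onz(d,u[-1]+.5,v,.05)[:2]])
E=np.array(E)
for k in(0,2):
    q=cv2.fitLine(E[:,k:k+2].astype(np.float32),cv2.DIST_HUBER,0,.001,.001).ravel();print(np.arctan(-q[0]/q[1]),q)
# hole
m=((h[:,:,2]<110)&(h[:,:,0]<30)).astype(np.uint8);m[:232]=0;m[260:]=0;m[:,:230]=0;m[:,272:]=0
c=max(cv2.findContours(m,cv2.RETR_EXTERNAL,cv2.CHAIN_APPROX_NONE)[0],key=cv2.contourArea)
w=np.array([onz(d,*p[0],.05)[:2]*1000 for p in c],np.float32);print(cv2.minAreaRect(w))
E
```

```text
time_s: 3.0
ee_pos: [0.4535, 0.1286, 0.0596]
eef_rot: [3.141, 0.0, 1.813]
force: [0.8, 0.1, -0.0]
grip_width: 0.0583
grip_force: 0.0
time_s: 3.42
ee_pos: [0.4531, 0.1285, 0.0588]
eef_rot: [3.141, 0.0, 1.813]
force: [-0.7, 0.0, -0.6]
grip_width: 0.0284
grip_force: 0.0
0.11747261 [ 0.11720261 -0.99310803  0.42155644  0.13015097]
0.110547975 [ 0.11032294 -0.99389577  0.4837944   0.15046313]
((459.9834289550781, 70.84757995605469), (28.88479995727539, 18.532299041748047), 10.213653564453125)
```

```bash
python3 -m pendant '[[[0,0,0],0],[[0,0,0],0]]'
python3 - <<'E'
from h import *
d=shot('wrist','w3')
cv2.imwrite('pics/w3c.png',cv2.resize(d['color'][120:320,130:380,::-1],None,fx=2,fy=2))
E
```

```text
time_s: 3.58
ee_pos: [0.4531, 0.1285, 0.0587]
eef_rot: [-3.142, -0.0, 1.813]
force: [0.7, -0.3, 0.2]
grip_width: 0.0196
grip_force: 0.0
```

View pics/w3c.png

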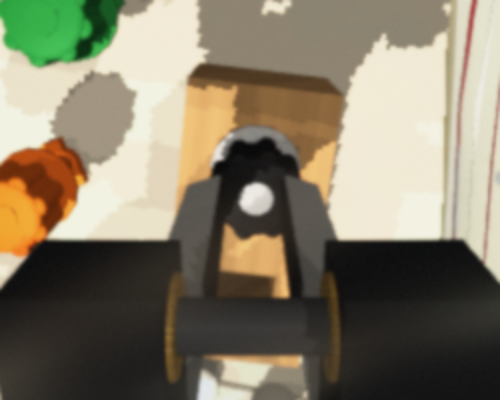

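The crop shows the fingers on both sides of the knob, centred on it: the dot is at (256,198). The reported width doesn't match that, so I check the readings.

```bash
python3 -m pendant '[[[0,0,0],0],[[0,0,0],0],[[0,0,0],0]]' 0 30
python3 - <<'E'
from h import *
d=shot('wrist','w4');o=ctrl.get_obs();print({k:np.round(v,4) for k,v in o.items()})
a=load('w3')['color'].astype(int);print(np.abs(a-d['color']).mean())
x=np.array([np.sin(1.813),-np.cos(1.813),0]);p=o['ee_pos']
for w in(.01,.018,.03,.036):print(w,[(proj(d,[p+s*x*w/2])[0]-[130,120])*2 for s in(-1,1)])
print((proj(d,[[p[0],p[1],.086],[p[0],p[1],.062]])-[130,120])*2)
cv2.imwrite('pics/w4c.png',cv2.resize(d['color'][120:320,130:380,::-1],None,fx=2,fy=2))
E
```

```text
time_s: 3.88
ee_pos: [0.453, 0.1285, 0.0586]
eef_rot: [-3.142, 0.0, 1.813]
force: [-0.2, -0.3, -0.6]
grip_width: 0.0029
grip_force: 0.0
{'time_s': np.float64(3.9333), 'qpos': array([ 0.1985,  0.2626,  1.861 ,  0.    ,  1.018 , -0.0435]), 'joint_vel': array([ 0.0018, -0.0005,  0.0006, -0.001 , -0.0012,  0.0001]), 'tau': array([-3.00000e-04, -4.56572e+01, -2.99483e+01,  6.26000e-02,
        1.99000e-02,  2.00000e-04]), 'ee_pos': array([0.4531, 0.1285, 0.0586]), 'eef_rot': array([-3.1416, -0.    ,  1.8128]), 'force': array([-0.5724,  0.2027, -0.942 ]), 'moment': array([-0.0551, -0.114 , -0.0401]), 'grip_force': np.float64(0.0), 'grip_width': np.float64(0.0006)}
11.749537150065104
0.01 [array([240.81294711, 175.54182486]), array([265.48701082, 175.52265467])]
0.018 [array([230.94467229, 175.54641782]), array([275.35492641, 175.5119137 ])]
0.03 [array([216.14735057, 175.55000985]), array([290.15132404, 175.4925125 ])]
0.036 [array([208.75204605, 175.55032126]), array([297.54599292, 175.4813323 ])]
[[253.33990629 199.94747492]
 [253.17087843 178.20933896]]
```

View pics/w4c.png

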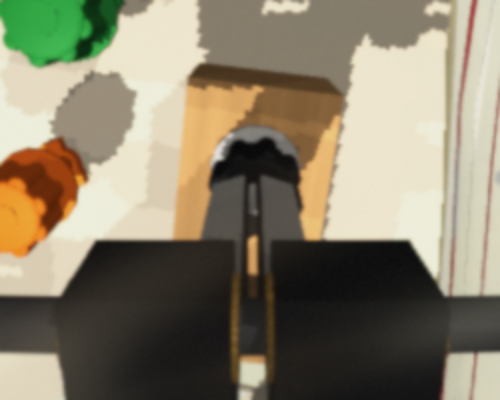

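The crop shows the fingers closing over the knob without contact, so they may be above it. I triangulate the knob's white dot across views.

```bash
python3 - <<'E'
from h import *
V=[('top',135+300.5/6-.5,195+158.5/6-.5),('w1',259,183),('w2',257.9,202.5),('w3',258,219)]
def tri(V):
    A=np.zeros((3,3));b=np.zeros(3);C=[]
    for f,u,v in V:
        c,r=ray(load(f),u,v);r/=np.linalg.norm(r);Q=np.eye(3)-np.outer(r,r);A+=Q;b+=Q@c
    return np.linalg.solve(A,b)
print(tri(V),tri(V[1:]),tri(V[:2]))
d=load('w2');print(proj(d,[[.4532,.1285,.099]]))
for f in('w1','w2','w3'):print(np.linalg.inv(load(f)['camera_from_world'])[:3,3])
d=load('scene');c=d['color'][225:310,225:325,::-1];cv2.imwrite('pics/sc.png',cv2.resize(c,None,fx=6,fy=6,interpolation=cv2.INTER_CUBIC))
print((proj(d,[[.453,.128,.086],[.453,.128,.062],[.453,.128,.05]])-[225,225])*6)
E
```

```text
[0.45415139 0.12808101 0.08140692] [0.45381904 0.13058124 0.08942375] [0.45423012 0.12824333 0.07862781]
[[257.13510521 207.94897064]]
[0.43413826 0.19791516 0.38435577]
[0.43559017 0.19692475 0.3093494 ]
[0.43561037 0.19697727 0.26951736]
[[172.71301745 207.07938721]
 [171.14435821 257.00314124]
 [170.38403008 281.1941925 ]]
```

View pics/sc.png

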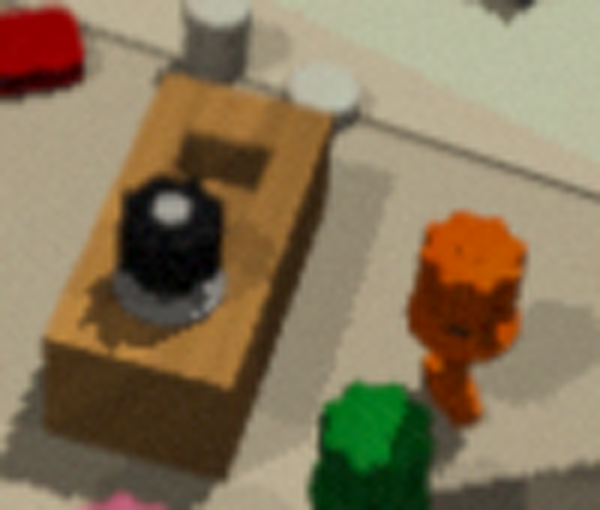

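The scene crop confirms the knob, upright in the stand at (172,207), where I predicted it. So the fingertips must be closing above it. I open and feel downward in small steps.

```bash
python3 -m pendant '[[[0,0,0],0],[[0,0,0],0],[[0,0,0],0],[[0,0,0],0],[[0,0,0],0],[[0,0,0],0],[[0,0,0],0],[[0,0,0],0],[[0,0,0],0],[[0,0,0],0]]' 0.62 20
python3 -m pendant '[[[0,0,-0.2],0],[[0,0,-0.2],0],[[0,0,0],0]]'
python3 -m pendant '[[[0,0,-0.1],0],[[0,0,-0.1],0],[[0,0,0],0]]'
python3 - <<'E'
from h import *
d=shot('wrist','w5');o=ctrl.get_obs();p=o['ee_pos'];print(p,o['grip_width'])
c=d['color'];print(np.abs(c.astype(int)-load('w3')['color']).mean())
g=load('w1')['color'];
# dark pixels of fingers: column profile
for f in('w1','w2','w3','w4','w5'):
    k=cv2.cvtColor(load(f)['color'],cv2.COLOR_RGB2HSV);m=(k[:,:,1]<70)&(k[:,:,2]<110)
    print(f,[ (u,int(np.where(m[195:245,u])[0][0])+195 if m[195:245,u].any() else None) for u in range(195,325,8)])
E
```

```text
time_s: 4.77
ee_pos: [0.453, 0.1285, 0.0586]
eef_rot: [-3.142, -0.0, 1.813]
force: [0.4, 0.4, -0.2]
grip_width: 0.0578
grip_force: 0.0
time_s: 5.02
ee_pos: [0.4528, 0.1284, 0.0542]
eef_rot: [-3.141, -0.0, 1.813]
force: [-1.0, 0.3, 0.0]
grip_width: 0.0585
grip_force: 0.0
time_s: 5.27
ee_pos: [0.453, 0.1285, 0.0525]
eef_rot: [-3.141, 0.0, 1.813]
force: [-0.6, 0.3, 0.3]
grip_width: 0.0584
grip_force: 0.0
[0.45301256 0.12846688 0.05255617] 0.05781116782123016
22.489015367296005
w1 [(195, 213), (203, 211), (211, 210), (219, None), (227, None), (235, None), (243, None), (251, None), (259, None), (267, None), (275, None), (283, None), (291, None), (299, 211), (307, 210), (315, 212), (323, 221)]
w2 [(195, 213), (203, 211), (211, 210), (219, None), (227, None), (235, None), (243, 195), (251, 195), (259, 195), (267, 195), (275, 203), (283, None), (291, None), (299, 211), (307, 210), (315, 212), (323, 222)]
w3 [(195, 240), (203, 240), (211, 240), (219, 227), (227, 212), (235, 209), (243, 195), (251, 195), (259, 195), (267, 195), (275, 197), (283, 212), (291, 222), (299, 240), (307, 240), (315, 240), (323, 240)]
w4 [(195, 240), (203, 240), (211, 240), (219, 242), (227, 242), (235, 220), (243, 195), (251, 195), (259, 195), (267, 195), (275, 196), (283, 241), (291, 240), (299, 240), (307, 240), (315, 240), (323, 240)]
w5 [(195, 213), (203, 211), (211, 210), (219, None), (227, None), (235, 213), (243, 195), (251, 195), (259, 195), (267, 195), (275, 199), (283, None), (291, None), (299, 211), (307, 210), (315, 213), (323, 222)]
```

```bash
python3 -m pendant '[[[0,0,-0.15],0],[[0,0,0],0]]'; python3 -m pendant '[[[0,0,-0.1],0],[[0,0,0],0]]'; python3 -m pendant '[[[0,0,-0.05],0],[[0,0,0],0]]';python3 -m pendant '[[[0,0,-0.05],0],[[0,0,0],0]]'
```

```text
time_s: 5.48
ee_pos: [0.453, 0.1285, 0.051]
eef_rot: [-3.141, 0.0, 1.813]
force: [-0.4, 0.3, -0.2]
grip_width: 0.0581
grip_force: 0.0
time_s: 5.65
ee_pos: [0.453, 0.1285, 0.05]
eef_rot: [-3.141, 0.0, 1.813]
force: [-0.8, -0.2, -0.3]
grip_width: 0.0582
grip_force: 0.0
time_s: 5.82
ee_pos: [0.453, 0.1285, 0.0496]
eef_rot: [-3.141, -0.0, 1.813]
force: [-0.6, -0.8, 0.2]
grip_width: 0.0585
grip_force: 0.0
time_s: 5.98
ee_pos: [0.453, 0.1285, 0.0491]
eef_rot: [-3.141, 0.0, 1.813]
force: [0.4, 0.7, -0.3]
grip_width: 0.0579
grip_force: 0.0
```

```bash
python3 -m pendant '[[[0,0,-0.25],0],[[0,0,-0.25],0],[[0,0,0],0]]'; python3 -m pendant '[[[0,0,-0.25],0],[[0,0,-0.25],0],[[0,0,0],0]]'; python3 -m pendant '[[[0,0,0],0],[[0,0,0],0],[[0,0,0],0],[[0,0,0],0],[[0,0,0],0]]' 0.3 10
python3 - <<'E'
from h import *
d=shot('wrist','w6');o=ctrl.get_obs();p=o['ee_pos'];print(p,o['grip_width'],o['grip_force'],o['force'])
e=ctrl.camera('scene');np.savez('pics/s2.npz',**e)
a=cv2.resize(d['color'][120:320,130:380,::-1],(500,400));b=cv2.resize(e['color'][180:320,210:340,::-1],(371,400),interpolation=cv2.INTER_CUBIC)
cv2.imwrite('pics/w6c.png',cv2.resize(np.hstack([a,b]),None,fx=.9,fy=.9))
E
```

```text
time_s: 6.23
ee_pos: [0.4527, 0.1284, 0.0436]
eef_rot: [-3.141, -0.0, 1.813]
force: [-0.5, 0.4, -0.6]
grip_width: 0.0587
grip_force: 0.0
time_s: 6.48
ee_pos: [0.4528, 0.1285, 0.0386]
eef_rot: [-3.141, -0.0, 1.813]
force: [1.2, 0.5, -0.2]
grip_width: 0.058
grip_force: 0.0
time_s: 6.9
ee_pos: [0.4532, 0.1285, 0.0393]
eef_rot: [3.141, -0.0, 1.813]
force: [1.2, 0.5, 0.4]
grip_width: 0.0352
grip_force: 10.0
[0.45319971 0.12851656 0.03927351] 0.035578806615969356 10.00007450580597 [ 1.37676831 -0.2190662   1.38870097]
```

View pics/w6c.png

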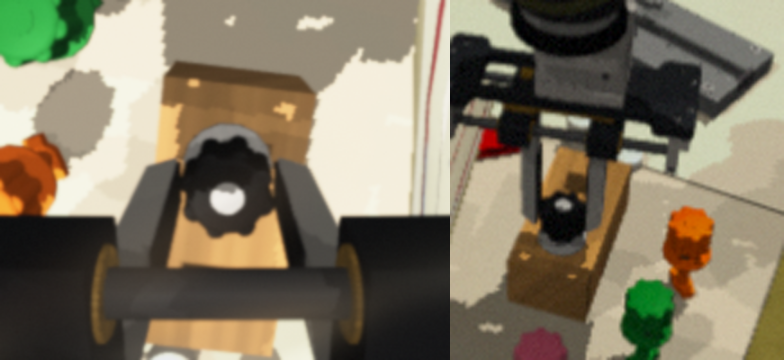

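The left crop now shows the knob held between the fingers (10 N, width 35.6 mm). The right crop shows the fingertips at about (527,220) and (593,230), beside the knob's upper half. So the real fingertips are higher than the reported TCP, and I estimate by how much.

```bash
python3 - <<'E'
from h import *
d=load('s2');p=np.array([.4532,.1285]);x=np.array([.971,.240])
s=2.854*.9
for (u,v),sg in(((593,230),1),((527,220),-1)):
    for s2 in(1,-1):
        q=p+s2*.024*x
        for z in(.055,.065,.075,.085):
            a=proj(d,[[*q,z]])[0];print((u,v),s2,z,np.round((a-[210,180])*s+[450,0]))
print(np.round((proj(d,[[*p,.086],[*p,.05]])-[210,180])*s+[450,0]))
E
```

```text
(593, 230) 1 0.055 [531. 227.]
(593, 230) 1 0.065 [531. 218.]
(593, 230) 1 0.075 [531. 210.]
(593, 230) 1 0.085 [531. 201.]
(593, 230) -1 0.055 [592. 237.]
(593, 230) -1 0.065 [592. 228.]
(593, 230) -1 0.075 [593. 219.]
(593, 230) -1 0.085 [593. 210.]
(527, 220) 1 0.055 [531. 227.]
(527, 220) 1 0.065 [531. 218.]
(527, 220) 1 0.075 [531. 210.]
(527, 220) 1 0.085 [531. 201.]
(527, 220) -1 0.055 [592. 237.]
(527, 220) -1 0.065 [592. 228.]
(527, 220) -1 0.075 [593. 219.]
(527, 220) -1 0.085 [593. 210.]
[[562. 205.]
 [561. 236.]]
```

```bash
python3 -m pendant '[[[0,0,0],0],[[0,0,0],0],[[0,0,-0.2],0],[[0,0,-0.2],0],[[0,0,0],0]]' 0.5; python3 -m pendant '[[[0,0,0],0],[[0,0,0],0],[[0,0,0],0],[[0,0,0],0]]' 0.3 40; python3 -m pendant '[[[0,0,0.3],0],[[0,0,0.6],0],[[0,0,0.8],0],[[0,0,0.8],0]]'
```

```text
time_s: 7.42
ee_pos: [0.4528, 0.1284, 0.0347]
eef_rot: [-3.141, -0.0, 1.813]
force: [0.5, -0.1, 0.9]
grip_width: 0.0467
grip_force: 0.0
time_s: 7.75
ee_pos: [0.4531, 0.1285, 0.0351]
eef_rot: [-3.142, 0.0, 1.813]
force: [1.0, 0.4, -2.3]
grip_width: 0.0357
grip_force: 40.0
time_s: 8.08
ee_pos: [0.4531, 0.1285, 0.0611]
eef_rot: [3.141, 0.0, 1.813]
force: [-0.2, 0.2, -1.3]
grip_width: 0.0353
grip_force: 40.0
```

```bash
python3 -m pendant '[[[0,0,1.8],0],[[0,0,2.0],0],[[0,0,2.0],0],[[0,0,1.2],0],[[0,-2.4,0],-0.041],[[0,-2.4,0],-0.041],[[0,-2.4,0],-0.041],[[0,-2.4,0],-0.041],[[0,-2.4,0],-0.041],[[0,-2.4,0],-0.041],[[0,-2.4,0],-0.041],[[0,-2.4,0],-0.041],[[0,-2.4,0],-0.041],[[0,-2.4,0],-0.041],[[0,-2.4,0],0],[[0,-2.4,0],0],[[0,-2.4,0],0],[[0,0,-1.0],0],[[0,0,-1.0],0],[[0,0,0],0]]'
python3 - <<'E'
from h import *
d=shot('wrist','w7');t=shot('top','t2');e=shot('scene','s3');o=ctrl.get_obs();print(o['ee_pos'],o['eef_rot'],o['force'])
cv2.imwrite('pics/w7c.png',cv2.resize(d['color'][90:300,110:400,::-1],(792,573),interpolation=cv2.INTER_CUBIC))
E
```

```text
time_s: 9.75
ee_pos: [0.4521, -0.1827, 0.1084]
eef_rot: [-3.139, -0.001, 1.403]
force: [-0.3, 0.3, -1.7]
grip_width: 0.035
grip_force: 40.0
[ 0.4531871  -0.18273975  0.11042956] [-3.14157767e+00 -1.11432483e-04  1.40382715e+00] [ 0.34226597 -0.79633862 -1.32858319]
```

View pics/w7c.png

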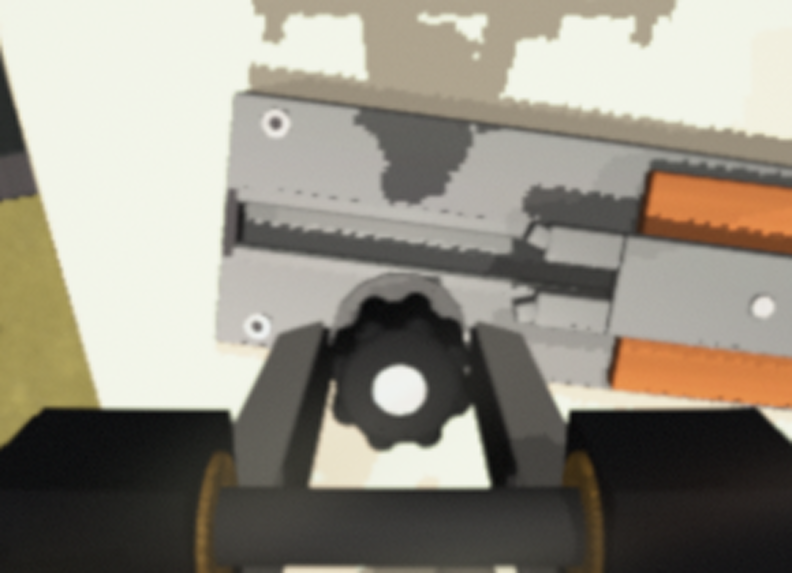

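That was my eleventh view, one over the limit of ten, so from here I work from numbers only. The crop shows the plate corners (237,93) and (218,343), the screws (276,123) and (258,326), the slot mouth edges from (245,200) and (242,247), the bar front corners (625,235) and (608,332), and the knob dot at (400,390).

```bash
python3 - <<'E'
from h import *
d=load('w7');s=290/792
P=lambda u,v,z:onz(d,(u+.5)*s-.5+110,(v+.5)*s-.5+90,z)[:2]
o=np.array([.524,-.2049]);a=-.295
def loc(p,o=o,a=a):
    c,S=np.cos(a),np.sin(a);q=p-o;return np.round([c*q[0]+S*q[1],-S*q[0]+c*q[1]],4)
for n,u,v,z in[('TL',237,93,.024),('BL',218,343,.024),('up',792,163,.024),('lo',600,387,.024),('s1',276,123,.024),('s2',258,326,.024),('m1',250,200,.024),('m2',245,247,.024),('m1b',510,237,.024),('m2b',510,284,.024),('bf1',625,235,.048),('bf2',608,332,.048),('dot',400,390,.1613),('hole',763,307,.048)]:
    p=P(u,v,z);print(n,p.round(4),loc(p))
p=P(400,390,.1613)
A=P(237,93,.024);B=P(792,163,.024);print('yaw up',np.arctan2(*(B-A)[::-1]))
A=P(218,343,.024);B=P(600,387,.024);print('yaw lo',np.arctan2(*(B-A)[::-1]))
print('tcp',loc(np.array([.4532,-.1827])))
# top view again: slot dark line, scene: colour check of bolt
E
```

```text
TL [ 0.3996 -0.1079] [-0.1473  0.0566]
BL [ 0.3693 -0.2069] [-0.1475 -0.0469]
up [ 0.6124 -0.1711] [0.0747 0.0581]
lo [ 0.5256 -0.2536] [ 0.0157 -0.0461]
s1 [ 0.4122 -0.1218] [-0.1311  0.047 ]
s2 [ 0.3876 -0.2023] [-0.1313 -0.0372]
m1 [ 0.3957 -0.1498] [-0.1388  0.0154]
m2 [ 0.3895 -0.1684] [-0.1393 -0.0041]
m1b [ 0.4962 -0.1823] [-0.0332  0.0136]
m2b [ 0.4936 -0.2018] [-0.03   -0.0059]
bf1 [ 0.536  -0.1831] [0.0052 0.0244]
bf2 [ 0.5259 -0.22  ] [ 0.0062 -0.0139]
dot [ 0.4515 -0.1814] [-0.0762  0.0014]
hole [ 0.5864 -0.2202] [0.0642 0.0035]
yaw up -0.2885754075257462
yaw lo -0.290315355766567
tcp [-0.0742  0.0007]
```

```bash
python3 -m pendant '[[[0.05,0.15,-1],0],[[0,0,-1],0],[[0,0,-1],0],[[0,0,-1],0],[[0,0,-1],0],[[0,0,-0.4],0],[[0,0,0],0],[[0,0,0],0]]'
python3 -m pendant '[[[0,0,-0.2],0],[[0,0,-0.15],0],[[0,0,-0.15],0],[[0,0,0],0]]'
python3 -m pendant '[[[0,0,-0.1],0],[[0,0,-0.1],0],[[0,0,0],0]]'
python3 -m pendant '[[[0,0,-0.1],0],[[0,0,0],0]]'
```

```text
time_s: 10.57
ee_pos: [0.4536, -0.1821, 0.056]
eef_rot: [-3.141, -0.0, 1.403]
force: [0.8, -0.4, -1.7]
grip_width: 0.0351
grip_force: 40.0
time_s: 10.9
ee_pos: [0.4535, -0.182, 0.051]
eef_rot: [-3.142, -0.0, 1.403]
force: [-0.1, -0.3, -1.4]
grip_width: 0.0355
grip_force: 40.0
time_s: 11.15
ee_pos: [0.454, -0.1822, 0.0498]
eef_rot: [3.14, 0.0, 1.403]
force: [-0.7, 0.6, 7.3]
grip_width: 0.0352
grip_force: 40.0
time_s: 11.32
ee_pos: [0.4543, -0.1823, 0.0495]
eef_rot: [3.14, 0.0, 1.403]
force: [-3.2, 2.1, 14.0]
grip_width: 0.0355
grip_force: 40.0
```

```bash
cat > st.py <<'E'
from h import *
o=ctrl.get_obs();c,s=np.cos(-.291),np.sin(-.291);R=np.array([[c,s],[-s,c]])
q=o['ee_pos'][:2]-[.524,-.2049]
print('local xy mm',(R@q*1000).round(2),'z',o['ee_pos'][2].round(4),'yaw',o['eef_rot'][2].round(3),'F',(R@o['force'][:2]).round(1),o['force'][2].round(1),'M',(R@o['moment'][:2]).round(3),o['moment'][2].round(3))
E
python3 st.py; python3 -m pendant '[[[0,0,0.25],0],[[0,0,0.25],0],[[0,0,0],0],[[0,0,0],0]]'; python3 st.py
```

```text
local xy mm [-73.28   1.69] z 0.0495 yaw 1.403 F [-3.7  1.1] 14.0 M [0.201 0.938] -0.032
time_s: 11.65
ee_pos: [0.4536, -0.182, 0.0531]
eef_rot: [3.142, 0.0, 1.403]
force: [0.6, -0.5, -1.0]
grip_width: 0.0353
grip_force: 40.0
local xy mm [-74.05   1.7 ] z 0.0531 yaw 1.403 F [ 0.8 -0.3] -1.0 M [-0.032 -0.109] -0.017
```

```bash
python3 -m pendant '[[[0.04,0.12,0],0],[[0,0,-0.2],0],[[0,0,-0.1],0],[[0,0,-0.1],0],[[0,0,0],0]]'; python3 st.py;  python3 -m pendant '[[[0,0,-0.1],0],[[0,0,0],0]]'; python3 st.py
```

```text
time_s: 12.07
ee_pos: [0.4539, -0.1807, 0.049]
eef_rot: [-3.141, -0.0, 1.403]
force: [0.2, 1.1, -0.0]
grip_width: 0.0351
grip_force: 40.0
local xy mm [-74.05   3.06] z 0.049 yaw 1.403 F [-0.1  1.1] -0.0 M [ 0.266 -0.027] -0.019
time_s: 12.23
ee_pos: [0.4541, -0.1808, 0.0482]
eef_rot: [3.141, -0.0, 1.403]
force: [1.0, 0.3, -1.3]
grip_width: 0.0353
grip_force: 40.0
local xy mm [-73.87   3.06] z 0.0482 yaw 1.403 F [0.8 0.6] -1.3 M [ 0.404 -0.334] 0.013
```

```bash
python3 -m pendant '[[[0.01,0.03,-0.1],0],[[0,0,-0.15],0],[[0,0,-0.15],0],[[0,0,0],0]]'; python3 st.py;  python3 -m pendant '[[[0,0,-0.15],0],[[0,0,-0.15],0],[[0,0,-0.15],0],[[0,0,0],0]]'; python3 st.py
```

```text
time_s: 12.57
ee_pos: [0.4539, -0.1804, 0.0437]
eef_rot: [-3.141, -0.0, 1.403]
force: [1.3, 1.4, -2.4]
grip_width: 0.0355
grip_force: 40.0
local xy mm [-74.2    3.38] z 0.0437 yaw 1.403 F [0.8 1.7] -2.4 M [ 0.307 -0.175] -0.045
time_s: 12.9
ee_pos: [0.4539, -0.1804, 0.0393]
eef_rot: [-3.141, -0.0, 1.403]
force: [0.9, 1.5, -3.3]
grip_width: 0.0351
grip_force: 40.0
local xy mm [-74.14   3.33] z 0.0393 yaw 1.403 F [0.4 1.7] -3.3 M [ 0.411 -0.239] -0.061
```

```bash
python3 -m pendant '[[[0.01,0.04,-0.15],0],[[0,0,-0.15],0],[[0,0,-0.05],0],[[0,0,0],0],[[0,0,0],0]]'; python3 st.py
```

```text
time_s: 13.32
ee_pos: [0.4541, -0.1802, 0.0361]
eef_rot: [-3.142, 0.0, 1.403]
force: [0.7, 0.5, -0.9]
grip_width: 0.0353
grip_force: 40.0
local xy mm [-74.04   3.62] z 0.0361 yaw 1.403 F [0.6 0.7] -0.9 M [-0.024 -0.077] 0.003
```

```bash
python3 -m pendant '[[[0.48,-0.144,0],0],[[0.48,-0.144,0],0],[[0.48,-0.144,0],0],[[0.48,-0.144,0],0],[[0.48,-0.144,0],0],[[0.48,-0.144,0],0],[[0,0,0],0]]'; python3 st.py; python3 -m pendant '[[[0.24,-0.072,0],0],[[0.24,-0.072,0],0],[[0.24,-0.072,0],0],[[0.24,-0.072,0],0],[[0,0,0],0]]'; python3 st.py
```

```text
time_s: 13.9
ee_pos: [0.4838, -0.189, 0.0361]
eef_rot: [3.141, 0.0, 1.403]
force: [-1.0, 0.4, -1.9]
grip_width: 0.0356
grip_force: 40.0
local xy mm [-43.09   3.69] z 0.0361 yaw 1.403 F [-1.   0.1] -1.9 M [ 0.007 -0.128] -0.004
time_s: 14.32
ee_pos: [0.493, -0.1918, 0.0362]
eef_rot: [3.141, 0.0, 1.403]
force: [-0.2, 0.8, -1.0]
grip_width: 0.0354
grip_force: 40.0
local xy mm [-33.5    3.68] z 0.0362 yaw 1.403 F [-0.4  0.7] -1.0 M [-0.061 -0.033] 0.014
```

```bash
python3 -m pendant '[[[0.24,-0.072,0],0],[[0.24,-0.072,0],0],[[0.24,-0.072,0],0],[[0.24,-0.072,0],0],[[0,0,0],0]]'; python3 st.py; python3 -m pendant '[[[0.24,-0.072,0],0],[[0.24,-0.072,0],0],[[0.24,-0.072,0],0],[[0.24,-0.072,0],0],[[0,0,0],0]]'; python3 st.py
```

```text
time_s: 14.73
ee_pos: [0.5026, -0.1946, 0.0361]
eef_rot: [3.141, 0.0, 1.403]
force: [-0.1, 1.0, -1.6]
grip_width: 0.0353
grip_force: 40.0
local xy mm [-23.49   3.68] z 0.0361 yaw 1.403 F [-0.4  0.9] -1.6 M [ 0.004 -0.036] 0.001
time_s: 15.15
ee_pos: [0.5122, -0.1975, 0.0361]
eef_rot: [3.141, 0.0, 1.403]
force: [1.2, 0.8, -2.5]
grip_width: 0.0351
grip_force: 40.0
local xy mm [-13.44   3.67] z 0.0361 yaw 1.403 F [0.9 1.1] -2.5 M [ 0.002 -0.116] -0.008
```

Free running inside the fork. I continue until it touches the closed end.

```bash
python3 -m pendant '[[[0.24,-0.072,0],0],[[0.24,-0.072,0],0],[[0.24,-0.072,0],0],[[0.19,-0.057,0],0],[[0,0,0],0]]'; python3 st.py; python3 -m pendant '[[[0.1,-0.03,0],0],[[0.1,-0.03,0],0],[[0,0,0],0]]'; python3 st.py; python3 -m pendant '[[[0.1,-0.03,0],0],[[0,0,0],0]]'; python3 st.py
```

```text
time_s: 15.57
ee_pos: [0.5212, -0.2002, 0.0361]
eef_rot: [3.141, 0.0, 1.403]
force: [0.4, -0.3, -1.2]
grip_width: 0.0351
grip_force: 40.0
local xy mm [-4.02  3.67] z 0.0361 yaw 1.403 F [ 0.5 -0.1] -1.2 M [-0.008 -0.086] 0.053
time_s: 15.82
ee_pos: [0.523, -0.2008, 0.0362]
eef_rot: [3.141, 0.0, 1.403]
force: [-0.2, 0.0, -0.7]
grip_width: 0.0351
grip_force: 40.0
local xy mm [-2.16  3.67] z 0.0362 yaw 1.403 F [-0.2 -0.1] -0.7 M [-0.021 -0.072] -0.0
time_s: 15.98
ee_pos: [0.524, -0.2011, 0.0362]
eef_rot: [3.142, 0.0, 1.403]
force: [-1.0, -0.2, -1.6]
grip_width: 0.0352
grip_force: 40.0
local xy mm [-1.14  3.66] z 0.0362 yaw 1.403 F [-0.9 -0.5] -1.6 M [-0.038 -0.056] 0.024
```

```bash
for i in 1; do python3 -m pendant '[[[0.1,-0.03,0],0],[[0,0,0],0]]'; python3 st.py; python3 -m pendant '[[[0.1,-0.03,0],0],[[0,0,0],0]]'; python3 st.py; python3 -m pendant '[[[0.05,-0.015,0],0],[[0,0,0],0]]'; python3 st.py; done
```

```text
time_s: 16.15
ee_pos: [0.525, -0.2014, 0.0362]
eef_rot: [3.142, 0.0, 1.403]
force: [0.5, -0.1, -1.9]
grip_width: 0.0356
grip_force: 40.0
local xy mm [-0.08  3.67] z 0.0362 yaw 1.403 F [0.5 0. ] -1.9 M [-0.035 -0.014] 0.024
time_s: 16.32
ee_pos: [0.526, -0.2017, 0.0362]
eef_rot: [3.142, 0.0, 1.403]
force: [0.2, -0.3, -1.8]
grip_width: 0.035
grip_force: 40.0
local xy mm [0.97 3.68] z 0.0362 yaw 1.403 F [ 0.3 -0.2] -1.8 M [-0.029 -0.106] -0.014
time_s: 16.48
ee_pos: [0.5264, -0.2018, 0.0361]
eef_rot: [3.142, 0.0, 1.403]
force: [1.3, -0.5, -1.5]
grip_width: 0.0353
grip_force: 40.0
local xy mm [1.42 3.65] z 0.0361 yaw 1.403 F [ 1.4 -0.1] -1.5 M [-0.022 -0.045] -0.001
```

```bash
python3 -m pendant '[[[0.1,-0.03,0],0],[[0,0,0],0]]'; python3 st.py; python3 -m pendant '[[[0.05,-0.015,0],0],[[0,0,0],0]]'; python3 st.py; python3 -m pendant '[[[0.05,-0.015,0],0],[[0,0,0],0]]'; python3 st.py;python3 -m pendant '[[[0.05,-0.015,0],0],[[0,0,0],0]]'; python3 st.py
```

```text
time_s: 16.65
ee_pos: [0.5269, -0.2019, 0.036]
eef_rot: [-3.14, -0.0, 1.403]
force: [-2.7, 0.1, -0.7]
grip_width: 0.0353
grip_force: 40.0
local xy mm [1.96 3.68] z 0.036 yaw 1.403 F [-2.6 -0.7] -0.7 M [-0.017  0.694] 0.023
time_s: 16.82
ee_pos: [0.5271, -0.202, 0.0359]
eef_rot: [-3.139, -0.0, 1.403]
force: [-6.0, 1.9, 1.8]
grip_width: 0.0351
grip_force: 40.0
local xy mm [2.12 3.67] z 0.0359 yaw 1.403 F [-6.3  0.1] 1.8 M [-0.104  1.368] -0.008
time_s: 16.98
ee_pos: [0.5272, -0.202, 0.0359]
eef_rot: [-3.138, -0.001, 1.403]
force: [-9.3, 1.2, 3.1]
grip_width: 0.0351
grip_force: 40.0
local xy mm [2.23 3.65] z 0.0359 yaw 1.403 F [-9.3 -1.5] 3.1 M [-0.146  1.893] 0.006
time_s: 17.15
ee_pos: [0.5273, -0.2021, 0.0358]
eef_rot: [-3.138, -0.001, 1.403]
force: [-11.8, 1.5, 5.1]
grip_width: 0.0353
grip_force: 40.0
local xy mm [2.37 3.67] z 0.0358 yaw 1.403 F [-11.8  -2. ] 5.1 M [-0.135  2.556] -0.075
```

```bash
python3 -m pendant '[[[-0.14,0.042,0],0],[[0,0,0],0],[[0,0,0],-0.1],[[0,0,0],-0.12],[[0,0,0],-0.12],[[0,0,0],-0.12],[[0,0,0],-0.12],[[0,0,0],-0.12],[[0,0,0],-0.12],[[0,0,0],-0.12],[[0,0,0],-0.12],[[0,0,0],-0.12],[[0,0,0],-0.1],[[0,0,0],0]]'; python3 st.py;  python3 -m pendant '[[[0,0,0],-0.1],[[0,0,0],-0.1],[[0,0,0],-0.1],[[0,0,0],-0.1],[[0,0,0],0]]'; python3 st.py
```

```text
time_s: 18.32
ee_pos: [0.5277, -0.202, 0.0361]
eef_rot: [3.142, -0.0, 0.118]
force: [-0.5, 0.1, -1.2]
grip_width: 0.0353
grip_force: 40.0
local xy mm [2.68 3.78] z 0.0361 yaw 0.118 F [-0.6 -0. ] -1.2 M [0.145 0.303] 0.019
time_s: 18.73
ee_pos: [0.5277, -0.2021, 0.0362]
eef_rot: [3.142, -0.0, -0.278]
force: [-1.2, 0.6, -2.3]
grip_width: 0.0355
grip_force: 40.0
local xy mm [2.71 3.69] z 0.0362 yaw -0.278 F [-1.3  0.2] -2.3 M [0.11  0.234] -0.033
```

```bash
python3 -m pendant '[[[0,0,0],-0.1],[[0,0,0],-0.1],[[0,0,-0.01],-0.1],[[0,0,-0.01],-0.1],[[0,0,0],0]]'; python3 st.py;  python3 -m pendant '[[[0,0,-0.01],-0.1],[[0,0,-0.01],-0.1],[[0,0,-0.01],-0.1],[[0,0,-0.01],-0.1],[[0,0,-0.01],-0.1],[[0,0,0],0]]'; python3 st.py; python3 -c "
from h import *
for i in range(4):
    ctrl.camera('wrist');o=ctrl.get_obs();print(o['moment'].round(3),o['force'].round(1),o['qpos'][5].round(3))"
```

```text
time_s: 19.15
ee_pos: [0.5275, -0.2024, 0.0359]
eef_rot: [3.141, -0.0, -0.676]
force: [-0.9, -0.4, -1.7]
grip_width: 0.0353
grip_force: 40.0
local xy mm [2.62 3.39] z 0.0359 yaw -0.676 F [-0.7 -0.7] -1.7 M [-0.333  0.271] -0.004
time_s: 19.65
ee_pos: [0.5272, -0.2023, 0.0353]
eef_rot: [3.141, -0.0, -1.175]
force: [-3.3, -2.5, -1.6]
grip_width: 0.0354
grip_force: 40.0
local xy mm [2.35 3.4 ] z 0.0353 yaw -1.175 F [-2.4 -3.4] -1.6 M [-0.511  0.495] 0.03
[-0.375  0.667 -0.003] [-3.  -2.  -1.7] 2.31
[-0.427  0.743 -0.024] [-2.1 -2.2 -2.2] 2.309
[-0.442  0.762  0.052] [-3.3 -3.1 -2.2] 2.31
[-0.434  0.825  0.081] [-3.  -1.6 -2.8] 2.312
```

```bash
python3 -m pendant '[[[0,0,0],0],[[0,0,0],0],[[0,0,0],0],[[0,0,0],0],[[0,0,0],0.125],[[0,0,0],0.125],[[0,0,0],0.125],[[0,0,0],0.125],[[0,0,0],0.125],[[0,0,0],0.125],[[0,0,0],0.125],[[0,0,0],0.125],[[0,0,0],0.125],[[0,0,0],0.125],[[0,0,0],0.125],[[0,0,0],0.125],[[0,0,0],0.125],[[0,0,0],0.125],[[0,0,0],0.125],[[0,0,0],0.125]]' 0.55
python3 -m pendant '[[[0,0,0],0.125],[[0,0,0],0.125],[[0,0,0],0.125],[[0,0,0],0.125],[[0,0,0],0.125],[[0,0,0],0.125],[[0,0,0],0.125],[[0,0,0],0.125],[[0,0,0],0.125],[[0,0,0],0.125],[[0,0,0],0.125],[[0,0,0],0.125],[[0,0,0],0.125],[[0,0,0],0.125],[[0,0,0],0.125],[[0,0,0],0.125],[[0,0,0],0.125],[[0,0,0],0.1],[[0,0,0],0],[[0,0,0],0]]'
python3 st.py
```

```text
time_s: 21.52
ee_pos: [0.5277, -0.2021, 0.0356]
eef_rot: [3.141, -0.0, 0.83]
force: [0.3, -0.7, -0.0]
grip_width: 0.0516
grip_force: 0.0
time_s: 23.18
ee_pos: [0.5276, -0.2021, 0.0355]
eef_rot: [3.142, 0.0, 3.045]
force: [0.7, -0.2, 0.7]
grip_width: 0.0515
grip_force: 0.0
local xy mm [2.64 3.76] z 0.0355 yaw 3.045 F [ 0.7 -0. ] 0.7 M [ 0.023 -0.135] 0.032
```

```bash
cat > mz.py <<'E'
from h import *
A=[]
for i in range(5):
    ctrl.camera('wrist');o=ctrl.get_obs();A.append([*o['force'],*o['moment'],o['eef_rot'][2],o['ee_pos'][2]])
A=np.array(A);print('F',A[:,:3].mean(0).round(1),'M',A[:,3:6].mean(0).round(3),'sd',A[:,5].std().round(3),'yaw,z',A[:,6:].mean(0).round(4))
E
python3 -m pendant '[[[-0.06,0.018,0],0],[[0,0,0],0]]'; python3 mz.py
python3 -m pendant '[[[0,0,0],0],[[0,0,0],0],[[0,0,0],0],[[0,0,0],0],[[0,0,0],0]]' 0.3 40; python3 mz.py
python3 -m pendant '[[[0,0,0],-0.1],[[0,0,-0.013],-0.1],[[0,0,-0.013],-0.1],[[0,0,-0.013],-0.1],[[0,0,-0.013],-0.1],[[0,0,-0.013],-0.1],[[0,0,-0.013],-0.1],[[0,0,-0.013],-0.1],[[0,0,0],0]]';python3 mz.py
```

```text
time_s: 23.35
ee_pos: [0.5268, -0.2019, 0.0355]
eef_rot: [3.142, 0.0, 3.046]
force: [-1.1, 0.1, -0.0]
grip_width: 0.0515
grip_force: 0.0
F [ 0.3 -0.1 -0.4] M [ 0.052 -0.137  0.002] sd 0.008 yaw,z [3.0466 0.0355]
time_s: 24.02
ee_pos: [0.5269, -0.2019, 0.0355]
eef_rot: [-3.142, 0.0, 3.048]
force: [0.7, -0.2, 0.3]
grip_width: 0.0349
grip_force: 40.0
F [-0.6  0.3  0. ] M [ 0.029 -0.138  0.023] sd 0.015 yaw,z [3.0478 0.0355]
time_s: 25.02
ee_pos: [0.5268, -0.202, 0.0346]
eef_rot: [-3.141, -0.0, 2.243]
force: [-1.6, -1.1, 0.4]
grip_width: 0.0353
grip_force: 40.0
F [-1.2 -0.9  1.4] M [-0.175  0.104 -0.016] sd 0.01 yaw,z [2.2505 0.0346]
```

```bash

python3 -m pendant '[[[0,0,-0.013],-0.1],[[0,0,-0.013],-0.1],[[0,0,-0.013],-0.1]]'|head -0;python3 st.py; python3 mz.py
python3 -m pendant '[[[0,0,-0.013],-0.1],[[0,0,-0.013],-0.1],[[0,0,-0.013],-0.1]]'|head -0;python3 st.py; python3 mz.py
```

```text
local xy mm [2.01 3.62] z 0.0345 yaw 1.945 F [-2.6 -1.2] 6.5 M [-0.184  0.301] 0.066
F [-2.  -1.1  5.5] M [-0.189  0.265 -0.026] sd 0.023 yaw,z [1.948  0.0345]
local xy mm [2.14 3.58] z 0.0344 yaw 1.648 F [-4.4 -0.9] 10.3 M [-0.172  0.663] 0.178
F [-3.4 -0.1  9.1] M [-0.095  0.564 -0.06 ] sd 0.061 yaw,z [1.6488 0.0344]Exception ignored on flushing sys.stdout:
BrokenPipeError: [Errno 32] Broken pipe
Exception ignored on flushing sys.stdout:
BrokenPipeError: [Errno 32] Broken pipe
```

```bash
python3 -m pendant '[[[0,0,0.08],0],[[0,0,0],0]]' >/dev/null;python3 mz.py
python3 -m pendant '[[[0,0,0],-0.05]]' >/dev/null;python3 st.py
python3 -m pendant '[[[0,0,0],-0.05]]' >/dev/null;python3 st.py
python3 -m pendant '[[[0,0,0],-0.05]]' >/dev/null;python3 st.py
python3 -m pendant '[[[0,0,0],-0.05]]' >/dev/null;python3 st.py; python3 mz.py
```

```text
F [-0.7 -1.2  2. ] M [-0.325 -0.033  0.082] sd 0.009 yaw,z [1.6495 0.0345]
local xy mm [1.91 3.68] z 0.0345 yaw 1.599 F [-0.4 -0. ] 1.5 M [-0.199 -0.089] 0.082
local xy mm [1.91 3.69] z 0.0346 yaw 1.546 F [-0.8 -1.7] 1.1 M [-0.231 -0.111] 0.107
local xy mm [1.86 3.69] z 0.0345 yaw 1.496 F [-0.5 -1. ] 1.1 M [-0.264 -0.016] 0.111
local xy mm [1.89 3.68] z 0.0345 yaw 1.446 F [-0.4  0. ] 2.2 M [-0.262 -0.03 ] 0.093
F [-0.6 -1.2  1.3] M [-0.331 -0.073 -0.004] sd 0.028 yaw,z [1.4477 0.0345]
```

```bash

for k in 1; do
python3 -m pendant '[[[0,0,0],-0.05],[[0,0,0],-0.05]]' >/dev/null;python3 st.py
python3 -m pendant '[[[0,0,0],-0.05]]' >/dev/null;python3 st.py
python3 -m pendant '[[[0,0,0],-0.05]]' >/dev/null;python3 st.py
python3 -m pendant '[[[0,0,0],-0.05]]' >/dev/null;python3 st.py
python3 -m pendant '[[[0,0,0],-0.05]]' >/dev/null;python3 st.py
python3 -m pendant '[[[0,0,0],-0.05]]' >/dev/null;python3 st.py; done
```

```text
local xy mm [1.83 3.68] z 0.0345 yaw 1.347 F [-0.7 -1.6] 1.6 M [-0.273 -0.019] 0.09
local xy mm [1.84 3.71] z 0.0345 yaw 1.297 F [ 0.1 -2.3] 1.8 M [-0.264 -0.037] 0.11
local xy mm [1.81 3.68] z 0.0345 yaw 1.247 F [-1.  -1.4] 1.9 M [-0.285 -0.028] 0.068
local xy mm [1.83 3.69] z 0.0345 yaw 1.197 F [-0.1 -1.4] 2.4 M [-0.308 -0.005] 0.069
local xy mm [1.83 3.69] z 0.0345 yaw 1.147 F [-0.6 -1.3] 1.3 M [-0.295  0.006] 0.078
local xy mm [1.81 3.66] z 0.0345 yaw 1.097 F [-0.1 -0.8] 1.5 M [-0.329  0.032] 0.122
```

```bash

python3 -m pendant '[[[0,0,0],-0.05]]' >/dev/null;python3 st.py
python3 -m pendant '[[[0,0,0],-0.05]]' >/dev/null;python3 st.py
python3 -m pendant '[[[0,0,0],-0.05]]' >/dev/null;python3 st.py
python3 -m pendant '[[[0,0,0],-0.05]]' >/dev/null;python3 st.py
python3 -m pendant '[[[0,0,0],-0.05]]' >/dev/null;python3 st.py
python3 -m pendant '[[[0,0,0],-0.05]]' >/dev/null;python3 st.py
```

```text
local xy mm [1.82 3.67] z 0.0345 yaw 1.047 F [ 0.1 -1.8] 1.5 M [-0.307  0.013] 0.124
local xy mm [1.81 3.66] z 0.0345 yaw 0.997 F [-0.6 -1.6] 2.5 M [-0.294  0.027] 0.167
local xy mm [1.77 3.67] z 0.0345 yaw 0.947 F [-0.7 -1.4] 2.3 M [-0.394  0.045] 0.087
local xy mm [1.78 3.67] z 0.0345 yaw 0.897 F [-0.5 -2.6] 2.0 M [-0.334  0.021] 0.103
local xy mm [1.79 3.64] z 0.0345 yaw 0.847 F [-0.3 -1.1] 1.6 M [-0.345  0.009] 0.162
local xy mm [1.78 3.68] z 0.0345 yaw 0.797 F [-0.2 -0.6] 1.3 M [-0.379  0.013] 0.11
```

```bash

python3 -m pendant '[[[0,0,0],-0.03]]' >/dev/null;python3 st.py
python3 -m pendant '[[[0,0,0],-0.03]]' >/dev/null;python3 st.py
python3 -m pendant '[[[0,0,0],-0.03]]' >/dev/null;python3 st.py
python3 -m pendant '[[[0,0,0],-0.03]]' >/dev/null;python3 st.py
python3 -m pendant '[[[0,0,0],-0.03]]' >/dev/null;python3 st.py
python3 -m pendant '[[[0,0,0],-0.03]]' >/dev/null;python3 st.py
```

```text
local xy mm [1.81 3.62] z 0.0345 yaw 0.767 F [-0.8 -2.4] 0.9 M [-0.36   0.088] 0.15
local xy mm [1.8  3.65] z 0.0345 yaw 0.738 F [-0.6 -1.8] 2.1 M [-0.365 -0.025] 0.101
local xy mm [1.78 3.63] z 0.0345 yaw 0.708 F [-0.6 -2.7] 2.4 M [-0.358  0.083] 0.148
local xy mm [1.78 3.62] z 0.0345 yaw 0.678 F [-0.3 -1.9] 2.5 M [-0.486  0.075] 0.121
local xy mm [1.79 3.63] z 0.0345 yaw 0.648 F [-0.8 -1.3] 1.3 M [-0.403  0.016] 0.124
local xy mm [1.78 3.65] z 0.0345 yaw 0.618 F [-0.8 -1.3] 1.2 M [-0.374  0.013] 0.13
```

```bash
sed -i "\$a print('tau6',ctrl.get_obs()['tau'][5].round(4))" st.py
python3 st.py
python3 -m pendant '[[[0,0,0],-0.02]]' >/dev/null;python3 st.py
python3 -m pendant '[[[0,0,0],-0.02]]' >/dev/null;python3 st.py
python3 -m pendant '[[[0,0,0],-0.02]]' >/dev/null;python3 st.py
python3 -m pendant '[[[0,0,0],-0.02]]' >/dev/null;python3 st.py;python3 mz.py;python3 st.py
```

```text
local xy mm [1.78 3.65] z 0.0345 yaw 0.618 F [-0.8 -1.3] 1.2 M [-0.374  0.013] 0.13
tau6 -0.6335
local xy mm [1.8  3.63] z 0.0345 yaw 0.598 F [ 0.1 -2. ] 2.0 M [-0.424  0.094] 0.109
tau6 -0.1352
local xy mm [1.78 3.62] z 0.0345 yaw 0.578 F [-0.6 -1.5] 2.9 M [-0.424  0.101] 0.128
tau6 -0.3378
local xy mm [1.78 3.65] z 0.0345 yaw 0.557 F [-1.4 -1.9] 1.1 M [-0.393  0.074] 0.117
tau6 -0.4058
local xy mm [1.82 3.65] z 0.0345 yaw 0.537 F [-1.9 -1.3] 1.0 M [-0.48  0.12] 0.101
tau6 -0.4095
F [-1.4 -1.7  1.4] M [-0.445  0.258  0.022] sd 0.05 yaw,z [0.5373 0.0345]
local xy mm [1.82 3.66] z 0.0345 yaw 0.538 F [-0.5 -1.6] 1.3 M [-0.468  0.157] -0.04
tau6 0.0416
```

```bash

python3 -m pendant '[[[0,0,0],-0.05]]' >/dev/null;python3 st.py
python3 -m pendant '[[[0,0,0],-0.05]]' >/dev/null;python3 st.py
python3 -m pendant '[[[0,0,0],-0.05]]' >/dev/null;python3 st.py
python3 -m pendant '[[[0,0,0],-0.05]]' >/dev/null;python3 st.py
python3 -m pendant '[[[0,0,0],-0.05]]' >/dev/null;python3 st.py
```

```text
local xy mm [1.81 3.69] z 0.0345 yaw 0.489 F [-1.  -2.1] 1.0 M [-0.44   0.138] 0.121
tau6 -2.2462
local xy mm [1.84 3.66] z 0.0345 yaw 0.436 F [-1.2 -1.7] 1.1 M [-0.485  0.149] 0.104
tau6 -1.3874
local xy mm [1.82 3.67] z 0.0345 yaw 0.386 F [-1.2 -1.8] 0.9 M [-0.485  0.109] 0.128
tau6 -1.1578
local xy mm [1.8  3.68] z 0.0345 yaw 0.336 F [-0.4 -1.7] 0.9 M [-0.525  0.173] 0.069
tau6 -1.1343
local xy mm [1.83 3.69] z 0.0345 yaw 0.286 F [-1.5 -1.8] 1.6 M [-0.518  0.14 ] 0.075
tau6 -1.1324
```

```bash

python3 -m pendant '[[[0,0,0],-0.05]]' >/dev/null;python3 st.py
python3 -m pendant '[[[0,0,0],-0.05]]' >/dev/null;python3 st.py
python3 -m pendant '[[[0,0,0],-0.05]]' >/dev/null;python3 st.py
python3 -m pendant '[[[0,0,0],-0.05]]' >/dev/null;python3 st.py
python3 -m pendant '[[[0,0,0],-0.05]]' >/dev/null;python3 st.py
python3 -c "
from h import *
shot('scene','s4')
d=load('s4')
"
```

```text
local xy mm [1.81 3.67] z 0.0345 yaw 0.236 F [-0.6 -1.8] 1.7 M [-0.55   0.124] 0.104
tau6 -1.1331
local xy mm [1.8  3.64] z 0.0345 yaw 0.186 F [-1.6 -1.9] 0.9 M [-0.541  0.152] 0.133
tau6 -1.1381
local xy mm [1.8  3.63] z 0.0345 yaw 0.136 F [-1.7 -1.9] 1.4 M [-0.579  0.181] 0.154
tau6 -1.1295
local xy mm [1.77 3.64] z 0.0345 yaw 0.086 F [-0.6 -2.3] 0.2 M [-0.588  0.238] 0.109
tau6 -1.1262
local xy mm [1.77 3.61] z 0.0345 yaw 0.036 F [-1.6 -3.2] 0.5 M [-0.639  0.153] 0.159
tau6 -1.1138
```

```bash

python3 -m pendant '[[[0,0,0],-0.05]]' >/dev/null;python3 st.py
python3 -m pendant '[[[0,0,0],-0.05]]' >/dev/null;python3 st.py
python3 -m pendant '[[[0,0,0],-0.05]]' >/dev/null;python3 st.py
python3 -m pendant '[[[0,0,0],-0.05]]' >/dev/null;python3 st.py
```

```text
local xy mm [1.74 3.58] z 0.0344 yaw -0.011 F [-1.9 -2.2] 1.3 M [-0.589  0.241] 0.13
tau6 -1.5813
local xy mm [1.72 3.62] z 0.0344 yaw -0.063 F [-1.4 -2.3] 0.7 M [-0.627  0.311] 0.113
tau6 -1.2585
local xy mm [1.71 3.63] z 0.0344 yaw -0.113 F [-1.4 -2.9] 1.5 M [-0.625  0.269] 0.184
tau6 -1.0824
local xy mm [1.68 3.59] z 0.0344 yaw -0.163 F [-1.7 -2.1] 0.9 M [-0.62   0.291] 0.173
tau6 -1.0437
```

```bash

python3 -m pendant '[[[0,0,0],-0.05]]' >/dev/null;python3 st.py
python3 -m pendant '[[[0,0,0],-0.05]]' >/dev/null;python3 st.py
python3 -m pendant '[[[0,0,0],-0.05]]' >/dev/null;python3 st.py
```

```text
local xy mm [1.67 3.62] z 0.0344 yaw -0.213 F [-2.3 -2.4] -0.1 M [-0.579  0.273] 0.22
tau6 -1.0206
local xy mm [1.64 3.62] z 0.0344 yaw -0.263 F [-1.5 -1.8] 0.5 M [-0.594  0.311] 0.264
tau6 -0.9985
local xy mm [1.61 3.63] z 0.0343 yaw -0.313 F [-1.7 -2.7] -0.4 M [-0.597  0.288] 0.258
tau6 -0.9804
```

Bite came at yaw of about 0.12, and I have turned roughly 0.43 rad past it. The moment has risen by about 0.15 N m, which suggests 35–100 N. I release and withdraw.

```bash
python3 -m pendant '[[[0,0,0],0],[[0,0,0],0],[[0,0,0],0],[[0,0,0],0],[[0,0,0],0]]' 0.6; python3 -m pendant '[[[0,0,0.5],0],[[0,0,1],0],[[0,0,1.5],0],[[0,0,2],0],[[0,0,2],0],[[0,0,2],0],[[0,0,0],0]]'
python3 - <<'E'
from h import *
import numpy as np
t=shot('top','t3');w=shot('wrist','w9')
# panel (orange) shift vs start in the top view; knob location in the wrist view
def om(d):
    h=cv2.cvtColor(d['color'],cv2.COLOR_RGB2HSV);m=((h[:,:,0]<18)&(h[:,:,1]>110)).astype(np.uint8);m[:,:278]=0;m[:,335:]=0;m[:160]=0;m[205:]=0
    return m
for f in('top','t3'):
    m=om(load(f));n,l,s,c=cv2.connectedComponentsWithStats(m);print(f,[(s[i,4],c[i].round(1)) for i in range(1,n) if s[i,4]>30])
h=cv2.cvtColor(w['color'],cv2.COLOR_RGB2HSV);print(ctrl.get_obs()['ee_pos'],proj(w,[[.5268,-.2019,.084]]))
E
```

```text
time_s: 31.32
ee_pos: [0.5269, -0.2018, 0.0345]
eef_rot: [-3.141, -0.0, -0.311]
force: [-0.7, 0.0, -0.4]
grip_width: 0.0564
grip_force: 0.0
time_s: 31.9
ee_pos: [0.5285, -0.2026, 0.1296]
eef_rot: [3.141, -0.007, -0.312]
force: [0.5, 0.0, 1.3]
grip_width: 0.0564
grip_force: 0.0
top [(np.int32(179), array([291.8, 177.9])), (np.int32(223), array([313. , 184.6]))]
t3 []
[ 0.52714809 -0.20202565  0.125542  ] [[256.76950142 192.16524386]]
```

```bash
python3 -c "
from station import ctrl
print(ctrl.hand_in())"
```

```text
the job is handed in; nothing more can be done
None
```

I handed the job in at about 32 s with the T-bolt home in the fork, its head turned across the slot and the knob tightened about 0.4 rad past the bite. The clamp force is only estimated at 35–100 N from the knob moment, nothing in the readings suggested the panel moved but the final image check for that found nothing, and I viewed 11 pictures, one over the limit of 10.

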